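# Reset the spray-gun air valve to two turns open

## Task

Set the air valve for the spray gun: turn its large handwheel clockwise until it is fully shut against its stop, then back it off (anticlockwise) exactly two full turns. Finish while still gripping the wheel's upright handle, holding the wheel still at that setting; leave the small round drain cock on the same pipe alone and do not disturb the jar, the roll of tape or the wooden rib.

Things in the scene. Friction and masses are not known exactly. Their poses are not given: they have to be found in the camera images.
- wheel (a joint): angle of the large handwheel in rad: 0 = fully shut against a hard stop; grows as the wheel turns anticlockwise seen from above (opening), up to 20.5; counts whole turns, 6.283 each. It starts somewhere between 2.5 and 10.5. The wheel is a level aluminium ring, 96 mm across, on the upright stem of a brass globe valve in the middle of the valve station, and neither rises nor sinks as it turns. It drags by about 0.12 N m (about 3 N at the handle) and stays where it is left.
- wheel_center (a point): point on the wheel's upright turning axis, at the height of the rim's top (110 mm above the bench); the hub nut rises 5 mm above it.
- handle_mid (a point): grip point of the handle: an upright black barrel-shaped handle, 20 mm thick and 52 mm tall, standing on the wheel's rim 42 mm from the turning axis; it begins 3 mm above the rim's top and reaches to 165 mm above the bench. This point is on its axis, 31 mm above the rim's top (141 mm above the bench). The handle revolves freely on its own pin, so a gripper from above can hold it and go round in a circle without turning.
- station: the valve station, bolted to the bench: grey base plate 90 x 220 x 10 mm, a brass pipe along its length (292 mm long with couplings), a pressure gauge at its +y end, the drain cock at its -y end. Origin under the wheel's axis at bench height; x points away from the robot at yaw 0, y along the pipe, z up. When shut, the handle stands on the station's -x side of the wheel axis. All but the wheel and handle is below 105 mm.
- drain_cock (a joint): angle of the small round brass drain cock (24 mm across, its top 74 mm above the bench, 88 mm from the wheel's axis) in rad, 0 at the start; to be left alone.
- glaze_jar: glaze jar with black lid, 58 mm across, 73 mm tall, loose, standing beyond the gauge end of the station; origin at the centre of its underside. Bystander.
- tape_roll: roll of masking tape lying flat, 104 mm across, 25 mm tall, loose, beyond the drain-cock end; origin at the centre of its underside. Bystander.
- wood_rib: flat half-moon wooden rib, 66 x 104 x 9 mm, loose, lying between the station and the robot; origin at the centre of its underside. Bystander.

How it is judged:
On the way, in this order (a step that is already met when the one before it is completed fails the run):
1. the handwheel is turned clockwise until fully shut (value of joint wheel below 0.08 rad), for 0.2 s.
2. the handwheel is backed off two full turns (value of joint wheel between 12.306 and 12.826 rad), for 0.2 s.
At the end, for the whole second after the job is handed in: The wheel stands two turns (12.57 rad) open from shut, within 0.26 rad (15 degrees), is still, and the handle is between the fingers, pressed with more than 2 N, the grasp point within 35 mm of the middle of the handle (all of step 2 and velocity of joint wheel between -0.1 and 0.1 rad/s and contact force between the fingers and handle above 2 N and distance between the grasp point and handle_mid below 0.035 m); the arm keeps its last pose, push and grip.
It fails at once if the drain cock is turned (more than 0.3 rad) (value of joint drain_cock above 0.3 rad or value of joint drain_cock below -0.3 rad).
It fails at once if the jar, the tape or the rib is moved by more than 40 mm (distance of any of glaze_jar, tape_roll, wood_rib from where it was at the start of the episode above 0.04 m).
It also fails if it takes over 72 s, if anything falls off the work surface, if the arm or the gripper's body presses on something with over 40 N, if the wrist force passes 120 N, or if a joint passes its speed limit or range.

## Robot

A 6-joint arm with a two-finger parallel gripper is mounted at the origin on a cart in front of the work surface, level with it; the furniture and walls round the work are solid. World frame = base frame: x ahead of the robot, y to its left, z up, the work surface at z = 0. Lengths are in m, angles in rad, forces in N, time in s.
With the tool pointing down it reaches from about 0.425 to 0.95 m from the base axis. Payload 3.5 kg.
Tool frame: the origin (TCP) lies between the finger pads; the fingertips stand 17 mm ahead of it and the grasp point (between the pads) lies 2 mm behind it; z points along the fingers, y is the direction in which the jaws open and shut (so a half turn about z gives the same grasp; the last joint's range is limited). The gripper opens to 85 mm and grips with 20 to 120 N. Pads are 22 mm wide; open, the fingers measure 114 mm over their backs; the gripper's body (76 mm by 85 mm) begins 54 mm behind the grasp point. The pads swing forward as they close: fully open they stand 13 mm farther back than shut.
Start: joints at [-1.478, 0.286, 1.577, -0, 1.279, -0.15], TCP at [0.162, -0.655, 0.248] pointing down, gripper open.
Joint ranges: [-2.77, 2.77], [-0.9, 2.22], [0.21, 2.48], [-1.53, 4.67], [0.24, 2.81], [-2.84, 2.84]. Speed limits (rad/s): [2.79, 2.79, 3.14, 3.14, 3.14, 3.14].

## Interface

Orientations are given as a unit quaternion [x, y, z, w].
In Python, from plant import ctrl gives the robot as it stands.
- The arm moves only by the tool carry_out, never from a script. Its argument "commands" is a list of rows, each an object with "delta_pos": the shift along the tool's x, y, z in m, a list of three; "delta_rot": the turn, a rotation vector about the tool's x, y, z in rad, a list of three; "claw": the opening in per cent of the stroke, from 0 (shut) to 100 (fully open). A call has 1 to 8 rows; each row is the pose to reach, as a shift and turn from the pose measured when the call began, along the tool's axes at that moment; what a row does not reach only later rows make up. A row lasts 1/12 s, in which the tool goes at most 41.7 mm and 7.16 degrees, less where a joint would pass 70% of its speed; a pose out of reach is approached as far as the arm can. A call with a gripper value outside its range is refused whole. The fingers move at their own pace and stop on an object; "force" is the grip in N (left out, the last holds). Time passes only in rows, so rows that repeat a pose let the fingers close. It gives the time, the measured TCP pose, the force and the opening at its end, in the units of the state.
- ctrl.get_state(): the state, without advancing time (a new reading comes with each control period).
- ctrl.read_camera(name): name is "side" or "top" or "wrist"; returns (picture, depth): 400x640x3 uint8, red, green, blue; 400x640 float32, m along the optical axis (not along the pixel's ray), 0 where there is no reading.
- ctrl.camera_info(name): a dict with "fx", "fy", "cx", "cy" (pixels), "rvec" (rotation vector, rad) and "tvec" (3), from world to camera coordinates, as OpenCV has them; the wrist camera has in their place "mount" (4x4, takes a point from camera to tool coordinates, whose origin is the TCP and whose axes are the flange's). Camera axes: x right, y down, z forward; pixel columns grow to the right and rows downward; lengths in m; the calibration is good to about 2 mm. A picture is of the moment at which its call begins: read the wrist's pose just before it. camera_info takes no time and is no camera call.
- ctrl.sign_off(): hands the job in, once; it reports no verdict.
The state is a dict: "time": time; "qpos": joint angles; "dq": joint speeds; "joint_efforts": joint torques, N m; "eef_pos": TCP position; "tcp_rot": TCP orientation; "contact_force": force on the tool from outside, world axes, zero at the start; "wrist_torque": the same for the moment, N m; "opening": opening from 0.0 (shut) to 1.0 (fully open).
Only numpy, scipy, OpenCV 4.12 (cv2) and the standard library are available. Lean on these libraries where they do the work, as an engineer would, in place of code of your own. Each camera call takes 0.05 s, during which the arm holds its last target.

## Working session

There is one attempt and no reset: what is moved stays moved. The work goes in short steps, Python scripts to look and compute and a tool call to move; the robot and the scene stay as the last step left them, time stands still between calls to the robot, and variables do not carry over. Pictures are saved under pics/ and viewed, and the job is handed in when it is done.

Besides the shell and the picture viewer there is one more tool, called after ">>>" as name(argument=value, ...), one argument or row to a line, values as JSON. carry_out: Moves the arm, as the interface text tells. Its arguments: {"type":"object","properties":{"commands":{"type":"array"},"force":{"type":"number"}},"required":["commands"]}

```bash
ls; mkdir -p pics
python3 - <<'E'
from plant import ctrl
import cv2
s=ctrl.get_state()
print(s)
for n in ["side","top"]:
    p,d=ctrl.read_camera(n); cv2.imwrite(f"pics/{n}0.png",p[:,:,::-1])
    import numpy as np; np.save(f"pics/{n}0d.npy",d); print(n,ctrl.camera_info(n))
print(ctrl.camera_info("wrist"))
E
```

```text
pics
{'time': 0.0, 'qpos': array([-1.47803641e+00,  2.87202245e-01,  1.57815222e+00, -2.64137609e-05,
        1.27859786e+00, -1.50013370e-01]), 'dq': array([ 0.00181511, -0.00013946,  0.00018486,  0.00109286, -0.00074539,
        0.00083549]), 'joint_efforts': array([ 3.39905655e-04, -4.05990064e+01, -2.92625087e+01, -1.73658286e-04,
        5.92031720e-03, -3.19161423e-06]), 'eef_pos': array([ 0.16222427, -0.65459055,  0.24693615]), 'tcp_rot': array([ 9.92640530e-01,  1.21092472e-01,  2.11328199e-05, -1.17971426e-03]), 'contact_force': array([-0.11236742, -0.12726164,  0.15713881]), 'wrist_torque': array([-0.02727196,  0.01446089,  0.02577362]), 'opening': 0.9991670142505243}
side {'fx': 444.46774096007016, 'fy': 444.46774096007016, 'cx': 322.0315758898715, 'cy': 189.26511882828993, 'rvec': array([ 0.27893986, -2.57493751,  1.5934094 ]), 'tvec': array([0.48923951, 0.09422927, 1.1659382 ])}
top {'fx': 477.37037868935397, 'fy': 477.37037868935397, 'cx': 313.8598090603928, 'cy': 202.46012488959204, 'rvec': array([ 2.13969905, -2.11750262,  0.22193183]), 'tvec': array([0.13500579, 0.51146452, 1.06688404])}
{'fx': 310.97061514595237, 'fy': 310.97061514595237, 'cx': 317.1234091080218, 'cy': 194.51811691925423, 'mount': array([[ 1.34803873e-03, -9.53331779e-01, -3.01921683e-01,
         7.80415842e-02],
       [ 9.99999091e-01,  1.28813002e-03,  3.97527675e-04,
         5.04353545e-04],
       [ 9.93861824e-06, -3.01921945e-01,  9.53332649e-01,
        -1.26057670e-01],
       [ 0.00000000e+00,  0.00000000e+00,  0.00000000e+00,
         1.00000000e+00]])}
```

View pics/top0.png

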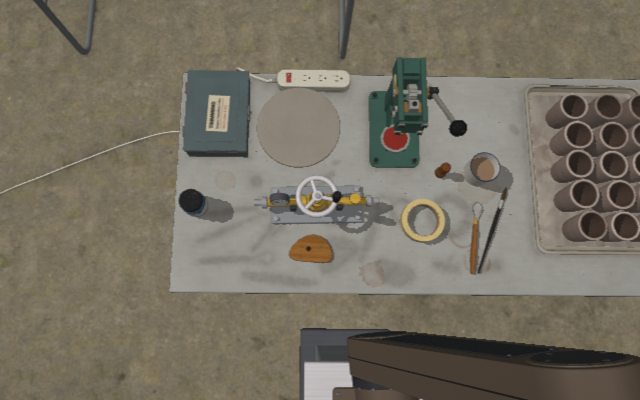

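View pics/side0.png

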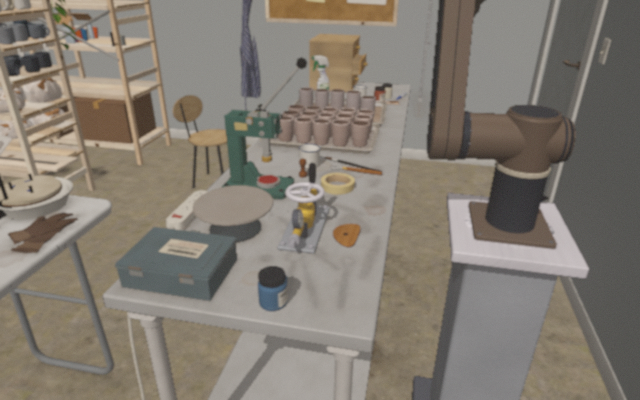

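```bash
cat > h.py <<'E'
import numpy as np, cv2
from plant import ctrl
def cam(n):
    c=ctrl.camera_info(n); K=np.array([[c['fx'],0,c['cx']],[0,c['fy'],c['cy']],[0,0,1]])
    R=cv2.Rodrigues(np.array(c['rvec']))[0]; return K,R,np.array(c['tvec'])
def plane(n,uv,z):
    K,R,t=cam(n); C=-R.T@t; r=R.T@np.linalg.inv(K)@np.array([uv[0],uv[1],1.])
    return C+r*(z-C[2])/r[2]
def proj(n,P):
    K,R,t=cam(n); p=K@(R@np.array(P)+t); return p[:2]/p[2]
E
python3 - <<'E'
from h import *
a=cv2.imread('pics/top0.png'); cv2.imwrite('pics/top0c.png',cv2.resize(a[150:280,240:400],None,fx=4.5,fy=4.5,interpolation=cv2.INTER_CUBIC))
a=cv2.imread('pics/side0.png'); cv2.imwrite('pics/side0c.png',cv2.resize(a[150:260,250:390],None,fx=5,fy=5,interpolation=cv2.INTER_CUBIC))
d=np.load('pics/top0d.npy')
for n,uv,z in [('top',(317,196),.11),('top',(337,197),.165),('side',(305,192),.11),('side',(312,164),.165)]: print(n,plane(n,uv,z))
E
```

```text
top [0.51260172 0.13452083 0.11      ]
top [0.49956282 0.09391424 0.165     ]
side [0.51293669 0.14530302 0.11      ]
side [0.50648414 0.09814616 0.165     ]
```

View pics/top0c.png

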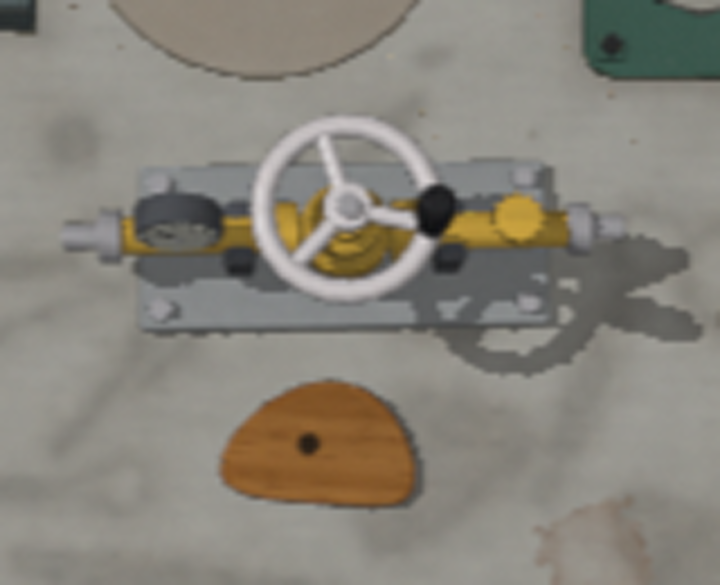

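View pics/side0c.png

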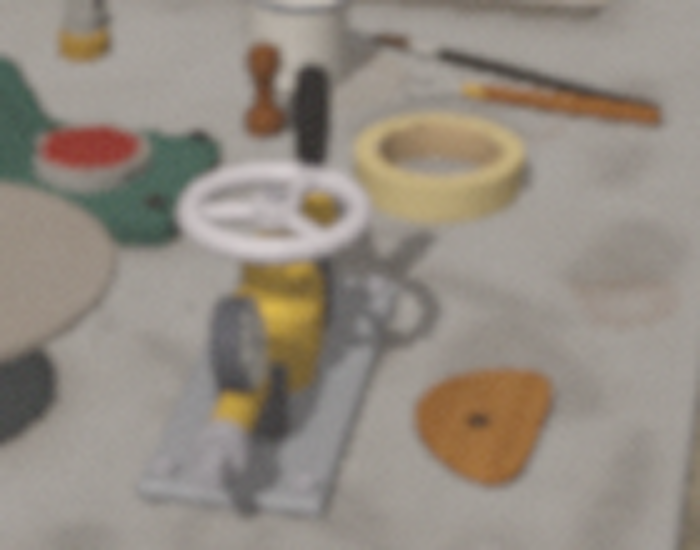

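Run:
```python
from h import *
for n,(x0,y0,x1,y1),thr in [('top',(290,170,345,222),175),('side',(280,178,330,206),150)]:
    K,R,t=cam(n); print(n,'C',-R.T@t)
    a=cv2.imread(f'pics/{n}0.png'); d=np.load(f'pics/{n}0d.npy')
    g=a.min(axis=2)[y0:y1,x0:x1]; 
    dd=d[y0:y1,x0:x1]; v,u=np.mgrid[y0:y1,x0:x1]
    rays=np.stack([(u+0.-K[0,2])/K[0,0],(v-K[1,2])/K[1,1],np.ones_like(u)],-1)*dd[...,None]
    P=(rays-t)@R
    z=P[...,2]
    m=(z>.097)&(z<.118)&(dd>0)
    Q=P[m]; print(m.sum(), 'ring x',Q[:,0].min(),Q[:,0].max(),'y',Q[:,1].min(),Q[:,1].max(),'zmed',np.median(Q[:,2]))
    m2=(m).astype(np.uint8)*255
    cs=cv2.findContours(m2,cv2.RETR_EXTERNAL,cv2.CHAIN_APPROX_NONE)[0]
    c=max(cs,key=len).reshape(-1,2)+[x0,y0]
    W=np.array([plane(n,p,.107)[:2] for p in c])
    # circle fit
    A=np.c_[2*W,np.ones(len(W))]; s=np.linalg.lstsq(A,(W**2).sum(1),rcond=None)[0]
    print('circ',s[:2],np.sqrt(s[2]+s[0]**2+s[1]**2))
    h=(z>.12)&(z<.18)&(dd>0)&(a[y0:y1,x0:x1].max(2)<90); Q=P[h]
    if len(Q):print('handle',h.sum(),np.median(Q,axis=0),Q.min(0),Q.max(0))
# full handle area side
n='side';K,R,t=cam(n);a=cv2.imread('pics/side0.png')
m=(a.max(2)<75);m[:150]=0;m[184:]=0;m[:,:305]=0;m[:,320:]=0
ys,xs=np.nonzero(m);print('side blob',xs.min(),xs.max(),ys.min(),ys.max(),xs.mean(),ys.mean())
```

```text
top C [0.298277   0.15786983 1.14200351]
794 ring x 0.4663339879771257 0.5609905763662171 y 0.09011777324644296 0.1832475285072499 zmed 0.10923739576380787
circ [0.51189518 0.13820095] 0.042463533028182364
handle 83 [0.50184276 0.09548696 0.16268299] [0.49606036 0.08673011 0.12233438] [0.51238678 0.10390628 0.16852499]
side C [0.27714232 1.08182965 0.60040244]
527 ring x 0.4676957533817592 0.5614027761296941 y 0.0912257792323177 0.1829246633586507 zmed 0.107550100326964
circ [0.5138796  0.13767012] 0.0509289574720964
handle 16 [0.50581522 0.1005827  0.12452004] [0.5004052  0.09651514 0.12015224] [0.51167617 0.10401096 0.12978257]
side blob 309 314 164 181 311.75 172.3804347826087
```

Run:
```python
from h import *
print('side handle',plane('side',(311.75,172.4),.141), proj('top',(.503,.096,.165)),proj('side',(.503,.096,.141)))
# pipe ends at z~0.06
c=np.array([[65,235],[620,227]])/4.5+[240,150]
p=[plane('top',q,.055) for q in c];print(p,np.degrees(np.arctan2(*(p[0]-p[1])[[1,0]]))-90)
c=np.array([[138,330],[552,325],[138,170],[552,160]])/4.5+[240,150]
p=[plane('top',q,.01) for q in c];print(p,np.degrees(np.arctan2(*(p[0]-p[1])[[1,0]]))-90,np.degrees(np.arctan2(*(p[2]-p[3])[[1,0]]))-90,np.mean(p,0))
for n in ('top','side'):
    K,R,t=cam(n);d=np.load(f'pics/{n}0d.npy');v,u=np.mgrid[:400,:640]
    P=(np.stack([(u-K[0,2])/K[0,0],(v-K[1,2])/K[1,1],np.ones(u.shape)],-1)*d[...,None]-t)@R
    m=(d>0)&(P[...,0]>.3)&(P[...,0]<.95)&(P[...,1]>-.6)&(P[...,1]<.45)&(P[...,2]>.12)
    print(n)
    Q=P[m]
    for x in np.arange(.3,.95,.05):
        for y in np.arange(-.6,.45,.05):
            k=(abs(Q[:,0]-x-.025)<.025)&(abs(Q[:,1]-y-.025)<.025)
            if k.sum()>3: print(round(x,2),round(y,2),round(Q[k,2].max(),3),end=' | ')
```

```text
side handle [0.50769429 0.09563938 0.141     ] [336.00344607 195.37893994] [313.54809839 172.63746017]
[array([0.50752048, 0.27798869, 0.055     ]), array([ 0.51521731, -0.00826885,  0.055     ])] 1.5401860938475238
[array([0.46524324, 0.242588  , 0.01      ]), array([0.47044203, 0.0221165 , 0.01      ]), array([0.55234487, 0.24484273, 0.01      ]), array([0.56074014, 0.02114917, 0.01      ])] 1.3508037020083492 2.1493140468142258 [0.51219257 0.1326741  0.01      ]
top
0.45 0.05 0.166 | 0.5 0.05 0.169 | 0.5 0.1 0.168 | 0.55 -0.15 0.386 | 0.55 -0.1 0.387 | 0.6 -0.15 0.341 | 0.6 -0.1 0.352 | 0.6 -0.05 0.235 | 0.65 -0.15 0.295 | 0.65 -0.1 0.296 | 0.65 -0.05 0.245 | 0.7 -0.15 0.249 | 0.7 -0.1 0.25 | 0.7 -0.05 0.241 | 0.75 -0.1 0.234 | 0.75 -0.05 0.236 | side
0.45 0.05 0.164 | 0.5 0.05 0.166 | 0.5 0.1 0.164 | 0.55 -0.15 0.377 | 0.55 -0.1 0.383 | 0.6 -0.15 0.355 | 0.6 -0.1 0.35 | 0.6 -0.05 0.233 | 0.65 -0.15 0.288 | 0.65 -0.1 0.295 | 0.65 -0.05 0.242 | 0.7 -0.15 0.248 | 0.7 -0.1 0.249 | 0.7 -0.05 0.239 | 0.75 -0.1 0.233 | 0.75 -0.05 0.232 |
```

>>> carry_out(
  commands=[
    {"delta_pos": [0.244, -0.202, 0], "delta_rot": [0, 0, 0.242], "claw": 100},
    {"delta_pos": [0.244, -0.202, 0], "delta_rot": [0, 0, 0.242], "claw": 100},
    {"delta_pos": [0.244, -0.202, 0], "delta_rot": [0, 0, 0.242], "claw": 100},
    {"delta_pos": [0.244, -0.202, 0], "delta_rot": [0, 0, 0.242], "claw": 100},
    {"delta_pos": [0.244, -0.202, 0], "delta_rot": [0, 0, 0.242], "claw": 100},
    {"delta_pos": [0.244, -0.202, 0], "delta_rot": [0, 0, 0.242], "claw": 100},
    {"delta_pos": [0.244, -0.202, 0], "delta_rot": [0, 0, 0.242], "claw": 100},
    {"delta_pos": [0.244, -0.202, 0], "delta_rot": [0, 0, 0.242], "claw": 100},
  ],
  force=60,
)

```text
time: 0.77
eef_pos: [0.352, -0.3964, 0.2469]
tcp_rot: [1.0, 0.001, -0.0, -0.002]
contact_force: [0.3, -0.1, -0.2]
opening: 1.0
```

>>> carry_out(
  commands=[
    {"delta_pos": [0.078, -0.246, 0], "delta_rot": [0, 0, 0], "claw": 100},
    {"delta_pos": [0.078, -0.246, 0], "delta_rot": [0, 0, 0], "claw": 100},
    {"delta_pos": [0.078, -0.246, 0], "delta_rot": [0, 0, 0], "claw": 100},
    {"delta_pos": [0.078, -0.246, 0], "delta_rot": [0, 0, 0], "claw": 100},
    {"delta_pos": [0.078, -0.246, 0], "delta_rot": [0, 0, 0], "claw": 100},
    {"delta_pos": [0.078, -0.246, 0], "delta_rot": [0, 0, 0], "claw": 100},
    {"delta_pos": [0.088, -0.286, 0], "delta_rot": [0, 0, 0], "claw": 100},
    {"delta_pos": [0.098, -0.32, 0], "delta_rot": [0, 0, 0], "claw": 100},
  ],
)

```text
time: 1.43
eef_pos: [0.4475, -0.079, 0.248]
tcp_rot: [1.0, 0.001, -0.0, -0.002]
contact_force: [0.4, 1.0, 0.1]
opening: 1.0
```

>>> carry_out(
  commands=[
    {"delta_pos": [0.056, -0.175, 0], "delta_rot": [0, 0, 0], "claw": 100},
    {"delta_pos": [0.056, -0.175, 0], "delta_rot": [0, 0, 0], "claw": 100},
    {"delta_pos": [0.056, -0.175, 0], "delta_rot": [0, 0, 0], "claw": 100},
    {"delta_pos": [0.056, -0.175, 0], "delta_rot": [0, 0, 0], "claw": 100},
    {"delta_pos": [0.056, -0.175, 0], "delta_rot": [0, 0, 0], "claw": 100},
    {"delta_pos": [0.056, -0.175, 0], "delta_rot": [0, 0, 0], "claw": 100},
  ],
)

```text
time: 1.93
eef_pos: [0.5032, 0.0997, 0.2482]
tcp_rot: [1.0, 0.004, -0.0, -0.003]
contact_force: [0.2, -0.1, 0.3]
opening: 1.001
```

Run:
```python
from h import *
from scipy.spatial.transform import Rotation as Ro
s=ctrl.get_state(); p,d=ctrl.read_camera('wrist'); print(s['eef_pos'],s['time'],s['qpos'])
cv2.imwrite('pics/w1.png',p[:,:,::-1])
c=ctrl.camera_info('wrist'); M=np.array(c['mount'])
v,u=np.mgrid[:400,:640]
Q=np.stack([(u-c['cx'])/c['fx'],(v-c['cy'])/c['fy'],np.ones(u.shape)],-1)*d[...,None]
W=(Q@M[:3,:3].T+M[:3,3])@Ro.from_quat(s['tcp_rot']).as_matrix().T+s['eef_pos']
np.save('pics/w1W.npy',W)
dark=(p.max(2)<80)&(d>0)&(W[...,2]>.115)&(W[...,2]<.175)
top=dark&(W[...,2]>.155)
for m in(dark,top):
    A=W[m]; print(m.sum(),np.percentile(A,[2,50,98],axis=0).round(4))
rim=(p.min(2)>130)&(abs(W[...,2]-.106)<.012)&(d>0);A=W[rim];print(rim.sum(),A.min(0),A.max(0),np.percentile(A,[1,99],axis=0))
```

```text
[0.50315282 0.0996858  0.24820374] 1.9333 [-0.0048115  -0.07536642  1.96970047  0.00547187  1.24822944  1.55668034]
771 [[0.5025 0.0856 0.119 ]
 [0.5137 0.0942 0.1621]
 [0.5182 0.1028 0.1664]]
511 [[0.502  0.0862 0.1556]
 [0.511  0.0942 0.1646]
 [0.5175 0.1021 0.1665]]
3638 [0.4705488  0.09057602 0.10379148] [0.56344709 0.18153804 0.11697575] [[0.47331333 0.09258168 0.10614948]
 [0.56190045 0.17965296 0.11557087]]
```

View pics/w1.png

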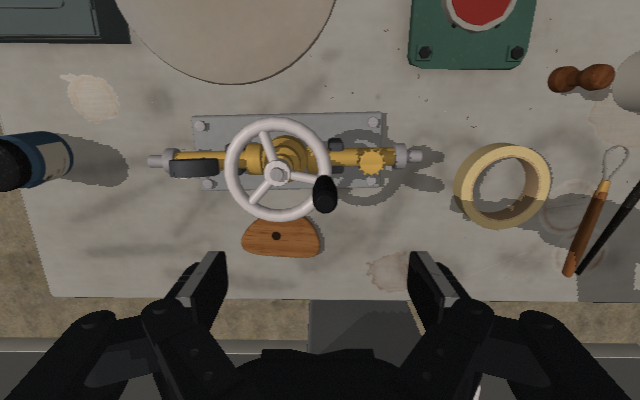

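Run:
```python
from h import *
s=ctrl.get_state();print(s['eef_pos'],s['tcp_rot'],s['dq'])
```

```text
[0.5028019  0.09783662 0.24808411] [ 9.99992791e-01  3.18097886e-03 -7.70019931e-04 -1.92540910e-03] [-0.05361204 -0.01854287  0.02081558 -0.01624067  0.00516749 -0.00920622]
```

>>> carry_out(
  commands=[
    {"delta_pos": [0.004, 0.003, 0.03], "delta_rot": [0, 0, 0], "claw": 100},
    {"delta_pos": [0.004, 0.003, 0.055], "delta_rot": [0, 0, 0], "claw": 100},
    {"delta_pos": [0.004, 0.003, 0.08], "delta_rot": [0, 0, 0], "claw": 100},
    {"delta_pos": [0.004, 0.003, 0.1], "delta_rot": [0, 0, 0], "claw": 100},
    {"delta_pos": [0.004, 0.003, 0.109], "delta_rot": [0, 0, 0], "claw": 100},
    {"delta_pos": [0.004, 0.003, 0.109], "delta_rot": [0, 0, 0], "claw": 100},
    {"delta_pos": [0.004, 0.003, 0.109], "delta_rot": [0, 0, 0], "claw": 100},
  ],
)

```text
time: 2.57
eef_pos: [0.5067, 0.0945, 0.1393]
tcp_rot: [1.0, 0.003, -0.001, -0.002]
contact_force: [0.6, -0.2, 0.8]
opening: 1.002
```

>>> carry_out(
  commands=[
    {"delta_pos": [0, 0, 0], "delta_rot": [0, 0, 0], "claw": 0},
    {"delta_pos": [0, 0, 0], "delta_rot": [0, 0, 0], "claw": 0},
    {"delta_pos": [0, 0, 0], "delta_rot": [0, 0, 0], "claw": 0},
    {"delta_pos": [0, 0, 0], "delta_rot": [0, 0, 0], "claw": 0},
    {"delta_pos": [0, 0, 0], "delta_rot": [0, 0, 0], "claw": 0},
    {"delta_pos": [0, 0, 0], "delta_rot": [0, 0, 0], "claw": 0},
    {"delta_pos": [0, 0, 0], "delta_rot": [0, 0, 0], "claw": 0},
    {"delta_pos": [0, 0, 0], "delta_rot": [0, 0, 0], "claw": 0},
  ],
  force=60,
)

```text
time: 3.23
eef_pos: [0.5069, 0.0946, 0.14]
tcp_rot: [1.0, 0.003, -0.001, -0.002]
contact_force: [-0.4, 1.1, 3.9]
opening: 0.21
```

Run:
```python
from h import *
s=ctrl.get_state();print(s['eef_pos'],s['tcp_rot'],s['opening'],s['contact_force'])
p,d=ctrl.read_camera('wrist');cv2.imwrite('pics/w2.png',p[:,:,::-1])
```

```text
[0.50694289 0.09458029 0.13995162] [ 9.99994374e-01  2.71352239e-03 -6.40857736e-04 -1.86473914e-03] 0.2100413657100545 [-0.44652431  1.08265175  3.90389284]
```

View pics/w2.png

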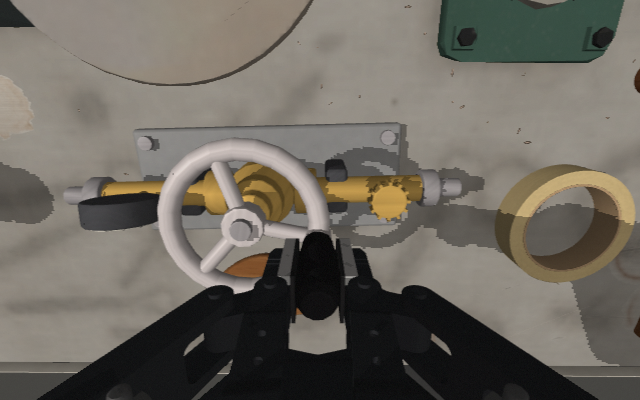

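```bash
cat >> h.py <<'E'
from scipy.spatial.transform import Rotation as Ro
R0=.042
def rows(c,phi0,step,n=8,z=.139):
    "print tool-frame shifts for handle angles phi0+step*k deg"
    s=ctrl.get_state(); R=Ro.from_quat(s['tcp_rot']).as_matrix(); p=s['eef_pos']
    print('t',round(s['time'],2),'p',p.round(4),'F',np.round(s['contact_force'],1),'T',np.round(s['wrist_torque'],2),'ang',np.degrees(np.arctan2(p[1]-c[1],p[0]-c[0])).round(1),'r',np.hypot(*(p[:2]-c)).round(4),'rot',(np.degrees((Ro.from_quat(s['tcp_rot']).inv()*Ro.from_quat([1,0,0,0])).as_rotvec())).round(2))
    for k in range(1,n+1):
        a=np.radians(phi0+step*k); q=np.array([c[0]+R0*np.cos(a),c[1]+R0*np.sin(a),z])
        print(round(phi0+step*k,1),(R.T@(q-p)).round(3).tolist())
E
python3 -c "
from h import *
rows(np.array([.515,.136]),-101,-12)"
```

```text
t 3.28 p [0.5069 0.0946 0.1399] F [-1.3  0.1  5.2] T [0.01 0.23 0.  ] ang -101.0 r 0.0422 rot [-0.22  0.07  0.31]
-113 [-0.008, -0.003, 0.001]
-125 [-0.016, -0.007, 0.001]
-137 [-0.023, -0.013, 0.001]
-149 [-0.028, -0.02, 0.001]
-161 [-0.032, -0.028, 0.001]
-173 [-0.033, -0.036, 0.001]
-185 [-0.034, -0.045, 0.001]
-197 [-0.032, -0.054, 0.001]
```

>>> carry_out(
  commands=[
    {"delta_pos": [-0.008, -0.003, 0.001], "delta_rot": [0, 0, 0], "claw": 0},
    {"delta_pos": [-0.016, -0.007, 0.001], "delta_rot": [0, 0, 0], "claw": 0},
    {"delta_pos": [-0.023, -0.013, 0.001], "delta_rot": [0, 0, 0], "claw": 0},
    {"delta_pos": [-0.028, -0.02, 0.001], "delta_rot": [0, 0, 0], "claw": 0},
    {"delta_pos": [-0.032, -0.028, 0.001], "delta_rot": [0, 0, 0], "claw": 0},
    {"delta_pos": [-0.033, -0.036, 0.001], "delta_rot": [0, 0, 0], "claw": 0},
    {"delta_pos": [-0.034, -0.045, 0.001], "delta_rot": [0, 0, 0], "claw": 0},
    {"delta_pos": [-0.032, -0.054, 0.001], "delta_rot": [0, 0, 0], "claw": 0},
  ],
)

```text
time: 3.95
eef_pos: [0.4752, 0.1489, 0.1399]
tcp_rot: [1.0, 0.003, 0.001, -0.001]
contact_force: [4.9, -6.2, 2.7]
opening: 0.214
```

```bash
python3 -c "
from h import *
rows(np.array([.515,.136]),163,-15)"
```

```text
t 3.95 p [0.4752 0.1489 0.1399] F [ 4.9 -6.2  2.7] T [-0.97 -0.74  0.04] ang 162.1 r 0.0418 rot [-0.13 -0.09  0.37]
148 [0.004, -0.009, 0.001]
133 [0.011, -0.018, 0.001]
118 [0.02, -0.024, 0.001]
103 [0.031, -0.028, 0.001]
88 [0.041, -0.029, 0.001]
73 [0.052, -0.027, 0.001]
58 [0.062, -0.022, 0.001]
43 [0.071, -0.015, 0.001]
```

>>> carry_out(
  commands=[
    {"delta_pos": [0.004, -0.009, 0.001], "delta_rot": [0, 0, 0], "claw": 0},
    {"delta_pos": [0.011, -0.018, 0.001], "delta_rot": [0, 0, 0], "claw": 0},
    {"delta_pos": [0.02, -0.024, 0.001], "delta_rot": [0, 0, 0], "claw": 0},
    {"delta_pos": [0.031, -0.028, 0.001], "delta_rot": [0, 0, 0], "claw": 0},
    {"delta_pos": [0.041, -0.029, 0.001], "delta_rot": [0, 0, 0], "claw": 0},
    {"delta_pos": [0.052, -0.027, 0.001], "delta_rot": [0, 0, 0], "claw": 0},
    {"delta_pos": [0.062, -0.022, 0.001], "delta_rot": [0, 0, 0], "claw": 0},
    {"delta_pos": [0.071, -0.015, 0.001], "delta_rot": [0, 0, 0], "claw": 0},
  ],
)

```text
time: 4.62
eef_pos: [0.5447, 0.166, 0.1399]
tcp_rot: [1.0, 0.004, -0.002, -0.002]
contact_force: [-8.4, -1.1, 12.1]
opening: 0.214
```

```bash
python3 -c "
from h import *
rows(np.array([.515,.136]),43,-15)"
```

```text
t 4.62 p [0.5447 0.166  0.1399] F [-8.4 -1.1 12.1] T [-0.28  1.2   0.05] ang 45.3 r 0.0422 rot [-0.23  0.24  0.41]
28 [0.007, 0.01, 0.001]
13 [0.011, 0.021, 0.001]
-2 [0.012, 0.032, 0.001]
-17 [0.01, 0.042, 0.001]
-32 [0.006, 0.052, 0.001]
-47 [-0.001, 0.061, 0.001]
-62 [-0.01, 0.067, 0.001]
-77 [-0.021, 0.071, 0.001]
```

>>> carry_out(
  commands=[
    {"delta_pos": [0.007, 0.01, 0], "delta_rot": [0, 0, 0], "claw": 0},
    {"delta_pos": [0.011, 0.021, 0], "delta_rot": [0, 0, 0], "claw": 0},
    {"delta_pos": [0.012, 0.032, 0], "delta_rot": [0, 0, 0], "claw": 0},
    {"delta_pos": [0.01, 0.042, 0], "delta_rot": [0, 0, 0], "claw": 0},
    {"delta_pos": [0.006, 0.052, 0], "delta_rot": [0, 0, 0], "claw": 0},
    {"delta_pos": [-0.001, 0.061, 0], "delta_rot": [0, 0, 0], "claw": 0},
    {"delta_pos": [-0.01, 0.067, 0], "delta_rot": [0, 0, 0], "claw": 0},
    {"delta_pos": [-0.021, 0.071, 0], "delta_rot": [0, 0, 0], "claw": 0},
  ],
)

```text
time: 5.28
eef_pos: [0.5256, 0.095, 0.14]
tcp_rot: [1.0, 0.004, 0.001, -0.002]
contact_force: [5.2, 0.7, 2.6]
opening: 0.214
```

```bash
python3 -c "
from h import *
rows(np.array([.515,.136]),-77,-12.5)"
```

```text
t 5.28 p [0.5256 0.095  0.14  ] F [5.2 0.7 2.6] T [-0.01 -0.75 -0.04] ang -75.5 r 0.0423 rot [-0.24 -0.06  0.4 ]
-89.5 [-0.01, 0.001, 0.001]
-102.0 [-0.019, -0.0, 0.001]
-114.5 [-0.028, -0.003, 0.001]
-127.0 [-0.036, -0.008, 0.001]
-139.5 [-0.042, -0.014, 0.001]
-152.0 [-0.048, -0.022, 0.001]
-164.5 [-0.051, -0.03, 0.001]
-177.0 [-0.052, -0.039, 0.001]
```

>>> carry_out(
  commands=[
    {"delta_pos": [-0.01, 0.001, 0], "delta_rot": [0, 0, 0], "claw": 0},
    {"delta_pos": [-0.019, 0, 0], "delta_rot": [0, 0, 0], "claw": 0},
    {"delta_pos": [-0.028, -0.003, 0], "delta_rot": [0, 0, 0], "claw": 0},
    {"delta_pos": [-0.036, -0.008, 0], "delta_rot": [0, 0, 0], "claw": 0},
    {"delta_pos": [-0.042, -0.014, 0], "delta_rot": [0, 0, 0], "claw": 0},
    {"delta_pos": [-0.048, -0.022, 0], "delta_rot": [0, 0, 0], "claw": 0},
    {"delta_pos": [-0.051, -0.03, 0], "delta_rot": [0, 0, 0], "claw": 0},
    {"delta_pos": [-0.051, -0.03, 0], "delta_rot": [0, 0, 0], "claw": 0},
  ],
)

```text
time: 5.95
eef_pos: [0.4741, 0.1269, 0.14]
tcp_rot: [1.0, 0.004, 0.001, -0.003]
contact_force: [3.2, 2.5, 1.7]
opening: 0.212
```

```bash
python3 -c "
from h import *
rows(np.array([.515,.136]),-164.5,-4)"
```

```text
t 5.95 p [0.4741 0.1269 0.14  ] F [3.2 2.5 1.7] T [ 0.3  -0.54  0.02] ang -167.5 r 0.0419 rot [-0.38 -0.14  0.45]
-168.5 [-0.0, -0.001, 0.001]
-172.5 [-0.001, -0.004, 0.001]
-176.5 [-0.001, -0.007, 0.001]
-180.5 [-0.001, -0.009, 0.001]
-184.5 [-0.001, -0.012, 0.001]
-188.5 [-0.001, -0.015, 0.001]
-192.5 [0.0, -0.018, 0.001]
-196.5 [0.001, -0.021, 0.001]
```

>>> carry_out(
  commands=[
    {"delta_pos": [-0.001, -0.003, 0], "delta_rot": [0, 0, 0], "claw": 0},
    {"delta_pos": [-0.001, -0.006, 0], "delta_rot": [0, 0, 0], "claw": 0},
    {"delta_pos": [-0.001, -0.009, 0], "delta_rot": [0, 0, 0], "claw": 0},
    {"delta_pos": [-0.001, -0.009, 0], "delta_rot": [0, 0, 0], "claw": 0},
  ],
)

```text
time: 6.28
eef_pos: [0.4732, 0.1347, 0.14]
tcp_rot: [1.0, 0.005, 0.001, -0.001]
contact_force: [3.7, -8.3, 2.1]
opening: 0.212
```

```bash
python3 -c "
from h import *
rows(np.array([.515,.136]),-180.5,-2)"
```

```text
t 6.28 p [0.4732 0.1347 0.14  ] F [ 3.7 -8.3  2.1] T [-1.38 -0.47  0.02] ang -178.2 r 0.0418 rot [-0.09 -0.12  0.59]
-182.5 [-0.0, -0.003, 0.001]
-184.5 [-0.0, -0.005, 0.001]
-186.5 [0.0, -0.006, 0.001]
-188.5 [0.0, -0.007, 0.001]
-190.5 [0.001, -0.009, 0.001]
-192.5 [0.001, -0.01, 0.001]
-194.5 [0.001, -0.012, 0.001]
-196.5 [0.002, -0.013, 0.001]
```

>>> carry_out(
  commands=[
    {"delta_pos": [0, -0.002, 0], "delta_rot": [0, 0, 0], "claw": 0},
    {"delta_pos": [0, -0.003, 0], "delta_rot": [0, 0, 0], "claw": 0},
    {"delta_pos": [0, -0.004, 0], "delta_rot": [0, 0, 0], "claw": 0},
    {"delta_pos": [0, -0.004, 0], "delta_rot": [0, 0, 0], "claw": 0},
    {"delta_pos": [0, -0.004, 0], "delta_rot": [0, 0, 0], "claw": 0},
    {"delta_pos": [0, -0.004, 0], "delta_rot": [0, 0, 0], "claw": 0},
  ],
)

```text
time: 6.78
eef_pos: [0.4732, 0.1351, 0.14]
tcp_rot: [1.0, 0.006, 0.0, 0.004]
contact_force: [2.1, -15.8, 3.2]
opening: 0.213
```

```bash
python3 -c "
from h import *
rows(np.array([.515,.136]),-180.5,-2,n=1)"
```

```text
t 6.78 p [0.4732 0.1351 0.14  ] F [  2.1 -15.8   3.2] T [-2.54 -0.31  0.04] ang -178.7 r 0.0418 rot [ 0.48 -0.03  0.73]
-182.5 [-0.0, -0.003, 0.001]
```

```bash
python3 -c "
from h import *
rows(np.array([.515,.136]),181,15,z=.14)"
```

```text
t 6.78 p [0.4732 0.1351 0.14  ] F [  2.1 -15.8   3.2] T [-2.54 -0.31  0.04] ang -178.7 r 0.0418 rot [ 0.48 -0.03  0.73]
196 [0.001, 0.011, 0.0]
211 [0.005, 0.021, 0.0]
226 [0.012, 0.029, 0.0]
241 [0.021, 0.036, 0.0]
256 [0.031, 0.04, 0.0]
271 [0.042, 0.042, 0.0]
286 [0.053, 0.04, 0.0]
301 [0.063, 0.036, 0.0]
```

>>> carry_out(
  commands=[
    {"delta_pos": [0.001, 0.011, 0], "delta_rot": [0.008, 0, 0.012], "claw": 0},
    {"delta_pos": [0.005, 0.021, 0], "delta_rot": [0.008, 0, 0.012], "claw": 0},
    {"delta_pos": [0.012, 0.029, 0], "delta_rot": [0.008, 0, 0.012], "claw": 0},
    {"delta_pos": [0.021, 0.036, 0], "delta_rot": [0.008, 0, 0.012], "claw": 0},
    {"delta_pos": [0.031, 0.04, 0], "delta_rot": [0.008, 0, 0.012], "claw": 0},
    {"delta_pos": [0.042, 0.042, 0], "delta_rot": [0.008, 0, 0.012], "claw": 0},
    {"delta_pos": [0.053, 0.04, 0], "delta_rot": [0.008, 0, 0.012], "claw": 0},
    {"delta_pos": [0.063, 0.036, 0], "delta_rot": [0.008, 0, 0.012], "claw": 0},
  ],
)

```text
time: 7.45
eef_pos: [0.5356, 0.099, 0.1399]
tcp_rot: [1.0, 0.001, -0.003, 0.001]
contact_force: [-4.1, -2.2, 7.2]
opening: 0.217
```

```bash
python3 -c "
from h import *
rows(np.array([.515,.136]),301,15,z=.14)"
```

```text
t 7.45 p [0.5356 0.099  0.1399] F [-4.1 -2.2  7.2] T [-0.27  0.56 -0.05] ang -60.8 r 0.0423 rot [0.14 0.34 0.06]
316 [0.01, -0.008, -0.0]
331 [0.016, -0.017, -0.0]
346 [0.02, -0.027, -0.0]
361 [0.021, -0.038, -0.0]
376 [0.02, -0.049, -0.0]
391 [0.015, -0.059, -0.0]
406 [0.009, -0.067, -0.0]
421 [-0.0, -0.074, -0.0]
```

>>> carry_out(
  commands=[
    {"delta_pos": [0.01, -0.008, 0], "delta_rot": [0, 0, 0], "claw": 0},
    {"delta_pos": [0.016, -0.017, 0], "delta_rot": [0, 0, 0], "claw": 0},
    {"delta_pos": [0.02, -0.027, 0], "delta_rot": [0, 0, 0], "claw": 0},
    {"delta_pos": [0.021, -0.038, 0], "delta_rot": [0, 0, 0], "claw": 0},
    {"delta_pos": [0.02, -0.049, 0], "delta_rot": [0, 0, 0], "claw": 0},
    {"delta_pos": [0.015, -0.059, 0], "delta_rot": [0, 0, 0], "claw": 0},
    {"delta_pos": [0.009, -0.067, 0], "delta_rot": [0, 0, 0], "claw": 0},
    {"delta_pos": [0, -0.074, 0], "delta_rot": [0, 0, 0], "claw": 0},
  ],
)

```text
time: 8.12
eef_pos: [0.5354, 0.173, 0.1399]
tcp_rot: [1.0, 0.001, -0.003, 0.002]
contact_force: [0.5, -7.4, 6.6]
opening: 0.214
```

```bash
python3 -c "
from h import *
rows(np.array([.515,.136]),61,15,z=.14)"
```

```text
t 8.12 p [0.5354 0.173  0.1399] F [ 0.5 -7.4  6.6] T [-1.32 -0.09  0.01] ang 61.2 r 0.0422 rot [0.27 0.34 0.11]
76 [-0.01, -0.004, -0.0]
91 [-0.021, -0.005, -0.0]
106 [-0.032, -0.003, 0.0]
121 [-0.042, 0.001, 0.0]
136 [-0.051, 0.008, 0.0]
151 [-0.057, 0.017, 0.0]
166 [-0.061, 0.027, 0.0]
181 [-0.062, 0.038, 0.0]
```

>>> carry_out(
  commands=[
    {"delta_pos": [-0.01, -0.004, 0], "delta_rot": [0, 0, 0], "claw": 0},
    {"delta_pos": [-0.021, -0.005, 0], "delta_rot": [0, 0, 0], "claw": 0},
    {"delta_pos": [-0.032, -0.003, 0], "delta_rot": [0, 0, 0], "claw": 0},
    {"delta_pos": [-0.042, 0.001, 0], "delta_rot": [0, 0, 0], "claw": 0},
    {"delta_pos": [-0.051, 0.008, 0], "delta_rot": [0, 0, 0], "claw": 0},
    {"delta_pos": [-0.057, 0.017, 0], "delta_rot": [0, 0, 0], "claw": 0},
    {"delta_pos": [-0.061, 0.027, 0], "delta_rot": [0, 0, 0], "claw": 0},
    {"delta_pos": [-0.062, 0.038, 0], "delta_rot": [0, 0, 0], "claw": 0},
  ],
)

```text
time: 8.78
eef_pos: [0.4731, 0.1366, 0.14]
tcp_rot: [1.0, 0.001, -0.002, 0.0]
contact_force: [6.2, 4.5, -1.5]
opening: 0.213
```

```bash
python3 -c "
from h import *
rows(np.array([.515,.136]),181,15,z=.14)"
```

```text
t 8.78 p [0.4731 0.1366 0.14  ] F [ 6.2  4.5 -1.5] T [ 0.79 -1.1   0.03] ang 179.2 r 0.0419 rot [0.   0.18 0.08]
196 [0.001, 0.012, 0.0]
211 [0.006, 0.022, -0.0]
226 [0.013, 0.031, -0.0]
241 [0.021, 0.037, -0.0]
256 [0.032, 0.041, -0.0]
271 [0.043, 0.043, -0.0]
286 [0.053, 0.041, -0.0]
301 [0.063, 0.037, -0.0]
```

One turn open; second turn.

>>> carry_out(
  commands=[
    {"delta_pos": [0.001, 0.012, 0], "delta_rot": [0, 0, 0], "claw": 0},
    {"delta_pos": [0.006, 0.022, 0], "delta_rot": [0, 0, 0], "claw": 0},
    {"delta_pos": [0.013, 0.031, 0], "delta_rot": [0, 0, 0], "claw": 0},
    {"delta_pos": [0.021, 0.037, 0], "delta_rot": [0, 0, 0], "claw": 0},
    {"delta_pos": [0.032, 0.041, 0], "delta_rot": [0, 0, 0], "claw": 0},
    {"delta_pos": [0.043, 0.043, 0], "delta_rot": [0, 0, 0], "claw": 0},
    {"delta_pos": [0.053, 0.041, 0], "delta_rot": [0, 0, 0], "claw": 0},
    {"delta_pos": [0.063, 0.037, 0], "delta_rot": [0, 0, 0], "claw": 0},
  ],
)

```text
time: 9.45
eef_pos: [0.5353, 0.0989, 0.1399]
tcp_rot: [1.0, 0.001, -0.004, 0.001]
contact_force: [-3.7, -3.2, 7.9]
opening: 0.216
```

```bash
python3 -c "
from h import *
rows(np.array([.515,.136]),301,15,z=.14)"
```

```text
t 9.45 p [0.5353 0.0989 0.1399] F [-3.7 -3.2  7.9] T [-0.42  0.46 -0.  ] ang -61.4 r 0.0423 rot [0.14 0.43 0.1 ]
316 [0.01, -0.008, -0.0]
331 [0.017, -0.017, -0.0]
346 [0.021, -0.027, -0.0]
361 [0.022, -0.038, -0.0]
376 [0.02, -0.049, -0.0]
391 [0.016, -0.059, -0.0]
406 [0.009, -0.067, -0.0]
421 [0.0, -0.074, -0.0]
```

>>> carry_out(
  commands=[
    {"delta_pos": [0.01, -0.008, 0], "delta_rot": [0, 0, 0], "claw": 0},
    {"delta_pos": [0.017, -0.017, 0], "delta_rot": [0, 0, 0], "claw": 0},
    {"delta_pos": [0.021, -0.027, 0], "delta_rot": [0, 0, 0], "claw": 0},
    {"delta_pos": [0.022, -0.038, 0], "delta_rot": [0, 0, 0], "claw": 0},
    {"delta_pos": [0.02, -0.049, 0], "delta_rot": [0, 0, 0], "claw": 0},
    {"delta_pos": [0.016, -0.059, 0], "delta_rot": [0, 0, 0], "claw": 0},
    {"delta_pos": [0.009, -0.067, 0], "delta_rot": [0, 0, 0], "claw": 0},
    {"delta_pos": [0, -0.074, 0], "delta_rot": [0, 0, 0], "claw": 0},
  ],
)

```text
time: 10.12
eef_pos: [0.535, 0.1732, 0.1399]
tcp_rot: [1.0, 0.001, -0.003, 0.002]
contact_force: [1.7, -7.4, 5.9]
opening: 0.219
```

```bash
python3 -c "
from h import *
rows(np.array([.515,.136]),61,15,z=.14)"
```

```text
t 10.12 p [0.535  0.1732 0.1399] F [ 1.7 -7.4  5.9] T [-1.21 -0.23  0.01] ang 61.7 r 0.0422 rot [0.21 0.37 0.14]
76 [-0.01, -0.004, -0.0]
91 [-0.021, -0.005, 0.0]
106 [-0.032, -0.003, 0.0]
121 [-0.042, 0.001, 0.0]
136 [-0.05, 0.008, 0.0]
151 [-0.057, 0.017, 0.0]
166 [-0.061, 0.027, 0.0]
181 [-0.062, 0.038, 0.0]
```

>>> carry_out(
  commands=[
    {"delta_pos": [-0.01, -0.004, 0], "delta_rot": [0, 0, 0], "claw": 0},
    {"delta_pos": [-0.021, -0.005, 0], "delta_rot": [0, 0, 0], "claw": 0},
    {"delta_pos": [-0.032, -0.003, 0], "delta_rot": [0, 0, 0], "claw": 0},
    {"delta_pos": [-0.042, 0.001, 0], "delta_rot": [0, 0, 0], "claw": 0},
    {"delta_pos": [-0.05, 0.008, 0], "delta_rot": [0, 0, 0], "claw": 0},
    {"delta_pos": [-0.057, 0.017, 0], "delta_rot": [0, 0, 0], "claw": 0},
    {"delta_pos": [-0.061, 0.027, 0], "delta_rot": [0, 0, 0], "claw": 0},
    {"delta_pos": [-0.062, 0.038, 0], "delta_rot": [0, 0, 0], "claw": 0},
  ],
)

```text
time: 10.78
eef_pos: [0.4731, 0.1366, 0.1401]
tcp_rot: [1.0, 0.001, -0.001, -0.0]
contact_force: [8.5, 4.8, -2.8]
opening: 0.216
```

>>> carry_out(
  commands=[
    {"delta_pos": [0, 0.001, 0], "delta_rot": [0, 0, 0], "claw": 0},
    {"delta_pos": [0, 0.001, 0], "delta_rot": [0, 0, 0], "claw": 0},
    {"delta_pos": [0, 0.001, 0], "delta_rot": [0, 0, 0], "claw": 0},
    {"delta_pos": [0, 0.001, 0], "delta_rot": [0, 0, 0], "claw": 0},
    {"delta_pos": [0, 0.001, 0], "delta_rot": [0, 0, 0], "claw": 0},
    {"delta_pos": [0, 0.001, 0], "delta_rot": [0, 0, 0], "claw": 0},
  ],
)

```text
time: 11.28
eef_pos: [0.4732, 0.1359, 0.14]
tcp_rot: [1.0, 0.001, 0.0, -0.0]
contact_force: [3.4, -3.2, 1.7]
opening: 0.216
```

```bash
python3 -c "
from h import *
rows(np.array([.515,.136]),181,0,n=1,z=.14)
print(ctrl.get_state()['dq'].round(4),ctrl.get_state()['opening'])
for n in('top','wrist'):
    p,d=ctrl.read_camera(n);cv2.imwrite(f'pics/{n}9.png',p[:,:,::-1])
"
```

```text
t 11.28 p [0.4732 0.1359 0.14  ] F [ 3.4 -3.2  1.7] T [-0.48 -0.71 -0.01] ang -179.8 r 0.0418 rot [-0.05 -0.03  0.11]
181 [-0.0, 0.001, -0.0]
[ 0.0019  0.0004 -0.0009  0.0003  0.0017 -0.0004] 0.21560761765231296
```

View pics/wrist9.png

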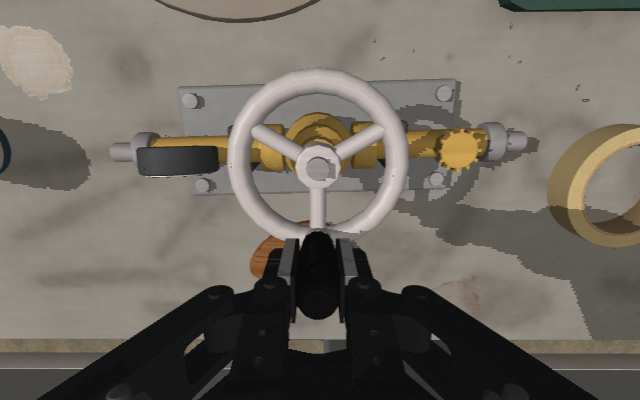

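View pics/top9.png

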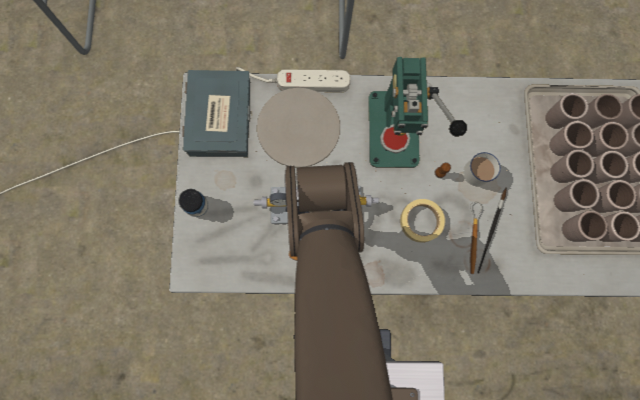

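The wrist view shows the handle, near (318,270), held between both pads and the wheel's near spoke pointing at the robot. That is the shut-side azimuth, now two turns later. In the top view the jar (192,202) and the tape (423,220) have not moved. The setting, grip and stillness all check out, so I'm handing in.

```bash
python3 -c "
from plant import ctrl
print(ctrl.sign_off())"
```

```text
the job is handed in; nothing more can be done
None
```

I shut the valve against its stop and backed it off two full turns. I handed the job in at about 11.4 s with the gripper still holding the handle. No verdict was reported.

- **Shutting:** I turned the wheel clockwise about 440°. It stopped with the handle at −178.7°, where I had predicted −178.5°. Pushing 4 mm further moved it only 0.4 mm while the force rose to 16 N, so I took that as the hard stop.
- **Backing off:** I turned it anticlockwise 720° in six 120° moves. The gripper ended at −179.8°, so the wheel is within about 1–2° of two turns by arm pose; the limit is 15°.
- **Last checks:** The arm was still. The gripper was closed to 0.216 on the handle at the set 60 N, and the wrist image shows the handle between the pads. The jar and the tape look unmoved in the top image, and the drain cock was never approached.
- **Less certain:**
  - The arm hid the rib in the last top view. The wrist view showed only part of it, but nothing came near it.
  - The first rough pixel picks put the wheel centre 11 mm apart between the two cameras. Depth readings settled it to about 2–3 mm, and the forces stayed below about 15 N while the wheel was turning.

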